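Ready the rotary engraver: cover off, roller's slot up

TASK

Get the rotary engraver ready for its next cut: swing the steel tab fully aside, lift out the clear cover and lay it gently, flat and handle up, in the middle of the dark rubber mat. Then turn the wooden roller between its centres (the carrier's steel tail makes a good handle) until its milled slot faces straight up. Leave the tools and other things lying about where they are.

Things in the scene. Friction and masses are not known exactly. Their poses are not given: they have to be found in the camera images.
- engraver: Rotary engraver, fixed to the table on a plywood baseboard: two grey end housings joined by aluminium rims and clear windows, top 157 mm above the table. Origin on the table under the middle of the opening in its top; y runs along the roller from headstock to tailstock, -x faces the robot, z up. The 16 mm baseboard reaches from x = -185 to +225 and y = -210 to +240 mm.
- seat (a point): Middle of the opening in the engraver's top, 148 x 198 mm (x, y), at the height of the ledge on which the cover lies (152 mm above the table). The roller's axis runs along the engraver's y, 64 mm below this point (88 mm above the table).
- cutter (a point): Top of the parked cutter motor, a black upright body 50 mm thick over the tailstock end, 334 mm above the table, at x = 0, y = +174 mm in the engraver's frame. The column that carries it stands 142 mm beyond it (+x) and is 328 mm tall. Keep clear.
- tab (a joint): Turn of the steel swing tab about its upright pivot on the robot-side rim (rad). 0: it points along the engraver's +x, over the cover; positive: anticlockwise from above, towards +y. It turns 1.65 rad either way, friction 2 N at its knob, stays where it is left; a pinched knob may trail the hand by 0.2 rad. Clear of the cover beyond 1.2 rad either way; fully aside is 1.57.
- tab_knob (a point): Centre of the top of the tab's upright black knob, 14 mm in diameter and 26 mm tall, 27 mm from the pivot; under it is the 5 mm thick, 18 mm wide tab. Knob top 189.5 mm above the table, tab top 163.5 mm.
- tab_pivot (a point): The tab's pivot axis, at the height of the tab's top: at x = -99, y = 0 mm in the engraver's frame.
- cover: Clear panel 157 x 207 x 5 mm (x, y, z), about 0.24 kg, loose in the recess of the engraver's opening, flush with the top, 1.5 mm play all round. Origin at the centre of its underside. On it a black bridge handle: round bar 12 mm thick, 110 mm long along the cover's y, over its middle, bar centre 43 mm above the underside (195 mm above the table while in place), 32 mm free beneath.
- mat: Dark rubber mat lying on the table, fixed, 220 x 300 x 3 mm (x, y, z). Origin at the centre of its underside.
- roller (a joint): Turn of the roller, carrier and faceplate together about the engraver's y axis (rad). 0: the slot faces straight up; positive: the slot leans to +x, away from the robot. Turns 2.8 rad either way, friction about 1.2 N at the tail, nearly balanced, stays where it is left. If the tail is pinched by fingers that do not tilt with it, it trails the hand by up to about 0.2 rad: check and follow up.
- slot (a point): Middle of the mouth of the milled slot, 10 mm wide and 6 mm deep, its inside darker than the rest, along the whole of the wooden roller (50 mm diameter, 94 mm long, from y = -24 to +70 mm in the engraver's frame); the point lies 25 mm from the axis, at y = +23 mm.
- tail (a point): Point on the carrier's tail 50 mm from the roller's axis, at y = -50 mm in the engraver's frame. The tail is a straight radial steel bar 12 mm wide along the axis, 14 mm across, ending 60 mm from the axis. It is fixed 0.35 rad (20 degrees) round from the slot: with the slot straight up it leans 0.35 rad towards the robot (-x).
- carrier (a point): Centre of the carrier ring (36 mm diameter) on the roller's axis at y = -50 mm, clamped on a 22 mm shaft end. Towards -y, 41 mm from here, is the faceplate (28 mm radius) with a 5 mm driver pin along the tail's robot side, 22 mm from the axis; towards +y, 26 mm from here, the roller's end (25 mm radius).
- brush: Wood-handled brush, 170 mm, lying on the baseboard on the robot's side of the engraver; leave it.
- caliper: Steel caliper, 160 mm, lying on the robot's side of the mat; leave it.
- blank: Spare wooden roller, 50 mm diameter, 115 mm tall, standing just beyond the mat; leave it.
- spanner: Small steel spanner, 150 mm, lying near the robot; leave it.
- screwdriver: Black-handled screwdriver, 190 mm, at the outer side of the mat; leave it.
- bits: Grey compartment box, 110 x 150 x 45 mm, near the robot; leave it.

How it is judged:
By the outcome, as a careful person would: the job done as asked, in the order asked, and still so for the second after the job is handed in, with the robot touching nothing.
It also fails if it takes over 59 s, if anything falls off the work surface, if the arm or the gripper's body presses on something with over 40 N, if the wrist force passes 120 N, or if a joint passes its speed limit or range.

ROBOT

A 7-joint arm with a two-finger parallel gripper is mounted at the origin on the work surface. World frame = base frame: x ahead of the robot, y to its left, z up, the work surface at z = 0. Lengths are in m, angles in rad, forces in N, time in s.
With the tool pointing down it reaches from about 0.35 to 0.9 m from the base axis. Payload 8.1 kg.
Tool frame: the origin (TCP) lies where the fingers leave the gripper's body, on its centre line; the fingertips stand 66 mm ahead of it and the grasp point (between the pads) lies 47 mm ahead of it; z points along the fingers, y is the direction in which the jaws open and shut (so a half turn about z gives the same grasp; the last joint's range is limited). The gripper opens to 92 mm and grips with 3 to 60 N. Pads are 19 mm wide; open, the fingers measure 130 mm over their backs; the gripper's body (75 mm by 190 mm) begins 47 mm behind the grasp point.
Start: joints at [1.158, 0.434, 0.025, 1.573, -0.012, 1.134, -0.075], TCP at [0.191, -0.595, 0.292] pointing down, gripper open.
Joint ranges: [-2.62, 2.62], [-0.44, 2.09], [-1.27, 1.32], [0.08, 2.57], [-1.32, 4.46], [0.12, 2], [-2.74, 2.74]. Speed limits (rad/s): [2.22, 2.22, 3.01, 3.01, 3.14, 3.14, 3.14].

INTERFACE

Orientations are given as a unit quaternion [w, x, y, z].
In Python, from plant import * gives the robot as it stands. The module is installed in compiled form; this text tells all that it offers.
- The arm moves only by the tool apply_moves, never from a script. Its argument "increments" is a list of rows, each a list of 3 entries, a list of its own where there are three numbers: the closure in counts, from 0 (fully open) to 255 (shut), then the shift along the tool's x, y, z in cm, then the turn about the tool's z in degrees. In form: [[jaw, [x, y, z], turn], ...]. A call has 1 to 10 rows; each row is the pose to reach, as a shift and turn from the pose commanded when the call began, along the tool's axes at that moment; what a row does not reach only later rows make up. A row lasts 1/8 s, in which the tool goes at most 62.5 mm and 10.7 degrees, less where a joint would pass 70% of its speed; a pose out of reach is approached as far as the arm can. A call with a gripper value outside its range is refused whole. The fingers move at their own pace and stop on an object; "force" is the grip in N (left out, the last holds). Time passes only in rows, so rows that repeat a pose let the fingers close. It gives the time, the measured TCP pose, the force and the opening at its end, in the units of the state.
- get_state(): the state, without advancing time (a new reading comes with each control period).
- capture(name): name is "side" or "top"; returns the picture (384x512x3 uint8, red, green, blue); there is no depth.
- camera_model(name): a dict with "camera_matrix" (3x3 intrinsics, pixels), "extrinsics" (4x4, takes a point from camera to world coordinates). Camera axes: x right, y down, z forward; pixel columns grow to the right and rows downward; lengths in m; the calibration is good to about 2 mm. A picture is of the moment at which its call begins. camera_model takes no time and is no camera call.
- finish_job(): hands the job in, once; it reports no verdict.
The state is a dict: "clock": time; "joint_pos": joint angles; "qvel": joint speeds; "tau": joint torques, N m; "tool_pos": TCP position; "eef_rot": TCP orientation; "contact_force": force on the tool from outside, world axes, zero at the start; "ft_torque": the same for the moment, N m; "gripper_width": finger opening in m.
Only numpy, scipy, OpenCV 4.12 (cv2) and the standard library are available. Lean on these libraries where they do the work, as an engineer would, in place of code of your own. Each camera call takes 0.05 s, during which the arm holds its last target. There are 200 camera calls.

## Working session

There is one attempt and no reset: what is moved stays moved. The work goes in short steps, Python scripts to look and compute and a tool call to move; the robot and the scene stay as the last step left them, time stands still between calls to the robot, and variables do not carry over. Pictures are saved under pics/ and viewed, about 8 in all and at most 12, crops included, and the job is handed in when it is done.

Besides the shell and the picture viewer there is one more tool, called after "Request:" as name(argument=value, ...), one argument or row to a line, values as JSON. apply_moves: Moves the arm, as the interface text tells. Its arguments: {"type":"object","properties":{"increments":{"type":"array","items":{"type":"array"}},"force":{"type":"number"}},"required":["increments"]}

```bash
mkdir -p pics; python3 - <<'E'
from plant import *
import cv2,numpy as np
for n in("side","top"):
    im=capture(n); cv2.imwrite(f"pics/{n}0.png",im[:,:,::-1])
    m=camera_model(n); print(n,np.round(m["camera_matrix"],1).tolist(),np.round(m["extrinsics"],4).tolist())
s=get_state();print({k:np.round(v,3).tolist() for k,v in s.items()})
E
```

```text
side [[433.8, 0.0, 262.1], [0.0, 433.8, 197.0], [0.0, 0.0, 1.0]] [[-0.7905, -0.3436, 0.507, -0.1337], [-0.6121, 0.47, -0.6359, 0.782], [-0.0198, -0.8131, -0.5819, 0.9512], [0.0, 0.0, 0.0, 1.0]]
top [[470.1, 0.0, 252.2], [0.0, 470.1, 191.4], [0.0, 0.0, 1.0]] [[-0.0207, -0.987, 0.1593, 0.3001], [-0.9998, 0.0197, -0.0083, -0.0282], [0.005, -0.1594, -0.9872, 1.5045], [0.0, 0.0, 0.0, 1.0]]
{'clock': 0.1, 'joint_pos': [1.158, 0.435, 0.025, 1.574, -0.012, 1.134, -0.075], 'qvel': [0.001, -0.002, 0.0, -0.003, -0.003, -0.001, 0.001], 'tau': [0.003, -66.913, 0.988, -31.515, -0.06, 0.037, 0.0], 'tool_pos': [0.19, -0.595, 0.292], 'eef_rot': [-0.001, 0.988, 0.154, -0.0], 'contact_force': [-0.854, 0.71, -0.238], 'ft_torque': [0.026, -0.029, -0.045], 'gripper_width': 0.092}
```

View pics/top0.png

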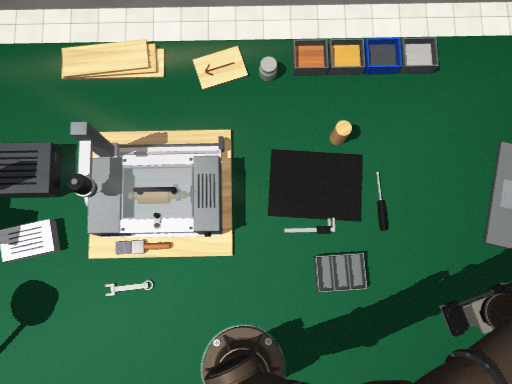

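View pics/side0.png

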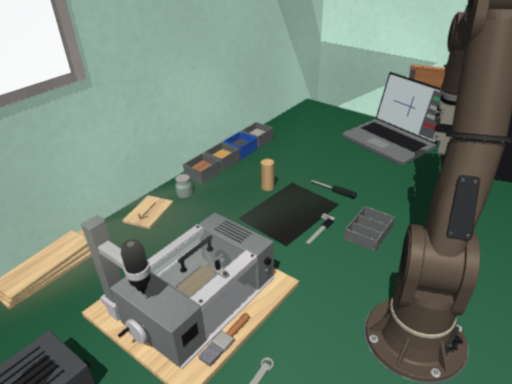

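The top view shows the engraver on its baseboard (columns 89-233, rows 130-258), with the handle at about (155,189), the knob near (157,218) and the mat at (268-363, 150-220). The side view shows the same layout with the cutter at the tailstock. Next I'll measure.

```bash
cat > h.py <<'E'
from plant import *
import cv2,numpy as np
def ray(n,px,z):
    m=camera_model(n);E=m["extrinsics"];d=E[:3,:3]@np.linalg.inv(m["camera_matrix"])@[px[0],px[1],1]
    o=E[:3,3];return o+d*(z-o[2])/d[2]
def proj(n,p):
    m=camera_model(n);c=np.linalg.inv(m["extrinsics"])@[*p,1];q=m["camera_matrix"]@c[:3];return q[:2]/q[2]
def crop(im,x0,y0,x1,y1,k,name):
    cv2.imwrite(name,cv2.resize(im[y0:y1,x0:x1,::-1],None,fx=k,fy=k,interpolation=cv2.INTER_CUBIC))
E
python3 - <<'E'
from h import *
t=cv2.imread("pics/top0.png")[:,:,::-1];s=cv2.imread("pics/side0.png")[:,:,::-1]
hsv=cv2.cvtColor(np.ascontiguousarray(t),cv2.COLOR_RGB2HSV)
def rect(mask,z,box,n):
    m=np.zeros_like(mask);x0,y0,x1,y1=box;m[y0:y1,x0:x1]=mask[y0:y1,x0:x1]
    ys,xs=np.nonzero(m);P=np.array([ray("top",p,z)[:2] for p in zip(xs,ys)],np.float32)
    print(n,len(P),cv2.minAreaRect(P))
wood=((hsv[...,0]>8)&(hsv[...,0]<28)&(hsv[...,1]>70)&(hsv[...,2]>120)).astype(np.uint8)
rect(wood,.016,(80,120,240,262),"board")
dark=(t.max(2)<35).astype(np.uint8)
rect(dark,.003,(262,143,370,220),"mat")
a=cv2.resize(t[120:265,75:245],None,fx=4.5,fy=4.5,interpolation=cv2.INTER_CUBIC)
cv2.imwrite("pics/c_top0.png",a[:,:,::-1])
crop(s,90,200,310,370,3.6,"pics/c_side0.png")
E
```

```text
Traceback (most recent call last):
  File "h.py", line 4, in ray
    m=camera_model(n);E=m["extrinsics"];d=E[:3,:3]@np.linalg.inv(m["camera_matrix"])@[px[0],px[1],1]
ValueError: time passes only in moves, steps and waits
```

```bash
cat > h.py <<'E'
from plant import *
import cv2,numpy as np
M={n:camera_model(n) for n in("side","top")}
def ray(n,px,z):
    m=M[n];E=np.array(m["extrinsics"]);d=E[:3,:3]@np.linalg.inv(m["camera_matrix"])@[px[0],px[1],1]
    o=E[:3,3];return o+d*(z-o[2])/d[2]
def proj(n,p):
    m=M[n];c=np.linalg.inv(m["extrinsics"])@[*p,1];q=np.array(m["camera_matrix"])@c[:3];return q[:2]/q[2]
def crop(im,x0,y0,x1,y1,k,name):
    cv2.imwrite(name,cv2.resize(im[y0:y1,x0:x1,::-1],None,fx=k,fy=k,interpolation=cv2.INTER_CUBIC))
E
cat > m.py <<'E'
from h import *
t=cv2.imread("pics/top0.png")[:,:,::-1];s=cv2.imread("pics/side0.png")[:,:,::-1]
hsv=cv2.cvtColor(np.ascontiguousarray(t),cv2.COLOR_RGB2HSV)
def rect(mask,z,box,n):
    m=np.zeros_like(mask);x0,y0,x1,y1=box;m[y0:y1,x0:x1]=mask[y0:y1,x0:x1]
    _,l,st,_=cv2.connectedComponentsWithStats(m);print(n,st[1:][st[1:,4]>150].tolist())
    ys,xs=np.nonzero(m);P=np.array([ray("top",p,z)[:2] for p in zip(xs,ys)],np.float32)
    print(n,len(P),cv2.minAreaRect(P))
wood=((hsv[...,0]>8)&(hsv[...,0]<28)&(hsv[...,1]>70)&(hsv[...,2]>120)).astype(np.uint8)
rect(wood,.016,(80,120,240,262),"board")
dark=(t.max(2)<35).astype(np.uint8)
rect(dark,.003,(262,143,370,223),"mat")
crop(t,75,120,245,265,4,"pics/c_top0.png")
crop(s,90,200,310,370,3.5,"pics/c_side0.png")
E
python3 m.py
```

```text
board [[88, 130, 145, 129, 4868]]
board 4896 ((0.5432732105255127, 0.25220581889152527), (0.4522445499897003, 0.4093513786792755), 89.97891235351562)
mat [[269, 149, 93, 72, 5329]]
mat 5346 ((0.5615966320037842, -0.2457006275653839), (0.2968658208847046, 0.21812039613723755), 85.1102294921875)
```

View pics/c_top0.png

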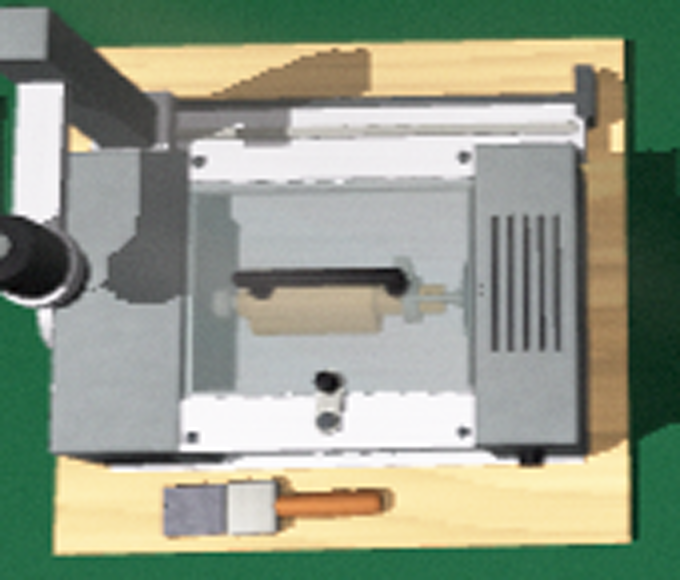

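View pics/c_side0.png

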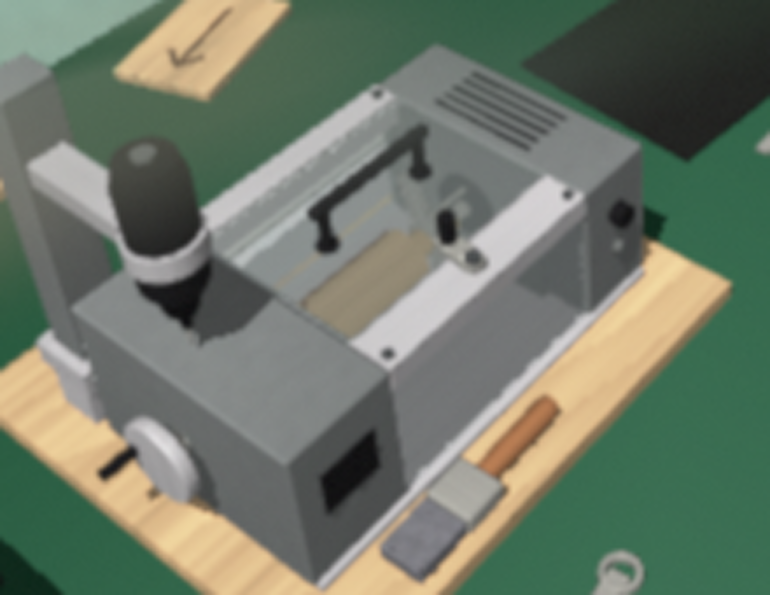

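The board fit is clean: yaw about 0, origin near (0.523, 0.237). In the crop the tab points along +x, with its knob top at full-image pixel (156.5,215). I'll check the knob and handle against predictions, then move.

```bash
cat >> h.py <<'E'
def state():
    s=get_state();w,x,y,z=s["eef_rot"];yaw=np.arctan2(2*(x*y+w*z),1-2*(y*y+z*z))
    print("t %.2f tcp %s yaw %.1f F %s w %.3f j7 %.2f"%(s["clock"],np.round(s["tool_pos"],4),np.degrees(yaw),np.round(s["contact_force"],1),s["gripper_width"],s["joint_pos"][6]));return s,yaw
def to(p,yawdeg=None):
    s,yaw=state();d=np.array(p)-s["tool_pos"];c,n=np.cos(yaw),np.sin(yaw)
    print("shift cm",np.round(100*np.array([c*d[0]+n*d[1],n*d[0]-c*d[1],-d[2]]),2),"turn",None if yawdeg is None else round(np.degrees(yaw)-yawdeg,1))
E
python3 - <<'E'
from h import *
o=np.array([.5233,.2372,0])
for n,p in dict(pivot=(-.099,0,.1635),knob=(-.072,0,.1895),h0=(0,-.055,.195),h1=(0,.055,.195),cut=(0,.174,.334)).items():
    print(n,*[np.round(proj(c,o+p),1) for c in("top","side")])
print("knob top",ray("top",(156.5,215),.1895),"side",ray("side",(90+446/3.5,200+212/3.5),.1895))
for c in((236,277),(405,280)): print("handle",ray("top",(75+c[0]/4,120+c[1]/4),.195))
to((.45,-.45,.35),0)
to((.45,.237,.30),0)
E
```

```text
pivot [156.  225.2] [225.4 273.8]
knob [154.3 214.8] [216.6 261.8]
h0 [173.7 188.8] [210.5 237.3]
h1 [134.6 189.5] [180.2 260.6]
cut [ 74.1 181.5] [131.1 244.6]
knob top [0.45050731 0.2308901  0.1895    ] side [0.45255816 0.23266357 0.1895    ]
handle [0.52415461 0.29403385 0.195     ]
handle [0.5196417  0.17499571 0.195     ]
t 0.10 tcp [ 0.1904 -0.5949  0.2915] yaw 17.7 F [-0.9  0.7 -0.2] w 0.092 j7 -0.08
shift cm [29.14 -5.89 -5.85] turn 17.7
t 0.10 tcp [ 0.1904 -0.5949  0.2915] yaw 17.7 F [-0.9  0.7 -0.2] w 0.092 j7 -0.08
shift cm [ 50.08 -71.32  -0.85] turn 17.7
```

Request:
apply_moves(
  increments=[
    [0, [6, -1, -2], 6],
    [0, [12, -2, -4], 12],
    [0, [18, -3, -6], 17.7],
    [0, [23, -4, -6], 17.7],
    [0, [27.5, -9, -6], 17.7],
    [0, [29, -15, -6], 17.7],
    [0, [31, -21, -6], 17.7],
    [0, [33, -27, -6], 17.7],
    [0, [35, -33, -6], 17.7],
    [0, [37, -38, -6], 17.7],
  ],
)

```text
clock: 1.35
tool_pos: [0.4265, -0.1185, 0.3522]
eef_rot: [0.0, 1.0, 0.0, -0.0]
contact_force: [1.0, 0.4, -0.2]
gripper_width: 0.0917
```

```bash
python3 - <<'E'
from h import *
t=cv2.imread("pics/top0.png")
g=cv2.cvtColor(t,cv2.COLOR_BGR2HSV);w=((g[...,0]>8)&(g[...,0]<28)&(g[...,1]>70)&(g[...,2]>80))
def fit(P):
    P=np.array(P,np.float32);vx,vy,x,y=cv2.fitLine(P,cv2.DIST_HUBER,0,.01,.01).ravel();return np.round([vx,vy,x,y],4)
bot=[ray("top",(x,np.nonzero(w[240:265,x])[0].max()+240.5),.016)[:2] for x in range(95,228,2)]
top=[ray("top",(x,np.nonzero(w[124:150,x])[0].min()+123.5),.016)[:2] for x in range(115,228,2)]
rt=[ray("top",(np.nonzero(w[y,215:245])[0].max()+215.5,y),.016)[:2] for y in range(135,254,2)]
for n,P in(("bot",bot),("top",top),("right",rt)): print(n,fit(P))
to((.4505,.2325,.26),0)
E
```

```text
bot [3.000e-04 1.000e+00 3.386e-01 2.494e-01]
top [ 0.0015 -1.      0.748   0.2137]
right [1.     0.0015 0.5345 0.0263]
t 1.35 tcp [ 0.4265 -0.1185  0.3522] yaw 0.1 F [ 1.   0.4 -0.2] w 0.092 j7 -1.44
shift cm [  2.43 -35.09   9.22] turn 0.1
```

Request:
apply_moves(
  increments=[
    [0, [0.5, -6, 0], 0],
    [0, [1, -12, 0], 0],
    [0, [1.5, -18, 1], 0],
    [0, [2, -24, 2], 0],
    [0, [2.4, -30, 4], 0],
    [0, [2.4, -35, 6], 0],
    [0, [2.4, -35, 7], 0],
    [0, [2.4, -35, 7], 0],
  ],
)

```text
clock: 2.35
tool_pos: [0.4504, 0.2285, 0.2812]
eef_rot: [0.001, 1.0, 0.0, -0.001]
contact_force: [0.2, 0.2, -0.1]
gripper_width: 0.0919
```

```bash
python3 - <<'E'
from h import *
to((.4505,.2325,.235),0)
crop(capture("side"),90,200,310,370,3.5,"pics/c_side1.png")
E
```

```text
t 2.35 tcp [0.4504 0.2285 0.2812] yaw 0.1 F [ 0.2  0.2 -0.1] w 0.092 j7 -2.30
shift cm [ 0.01 -0.4   4.62] turn 0.1
```

View pics/c_side1.png

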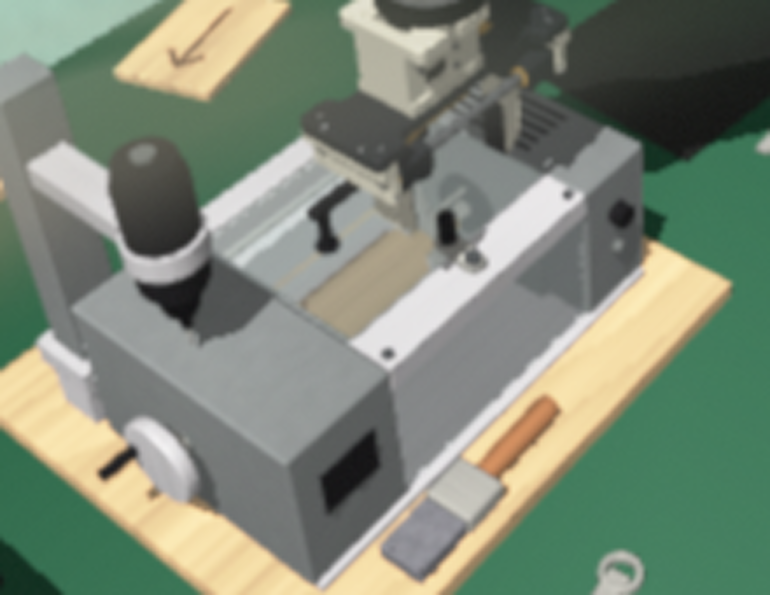

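The fingers straddle the knob (crop pixel (446,225)) with clear room. Next: lower and pinch.

Request:
apply_moves(
  increments=[
    [0, [0, -0.4, 2.5], 0],
    [0, [0, -0.4, 4.6], 0],
    [120, [0, -0.4, 4.6], 0],
    [255, [0, -0.4, 4.6], 0],
    [255, [0, -0.4, 4.6], 0],
    [255, [0, -0.4, 4.6], 0],
    [255, [0, -0.4, 4.6], 0],
    [255, [0, -0.4, 4.6], 0],
  ],
  force=12,
)

```text
clock: 3.4
tool_pos: [0.4508, 0.2335, 0.2363]
eef_rot: [0.0, 1.0, 0.0, 0.0]
contact_force: [-0.1, 0.1, 0.2]
gripper_width: 0.0363
```

```bash
python3 - <<'E'
from h import *
state()
# arc rows from commanded (.4505,.2325) ; pivot
pv=np.array([.4243,.2365]);p=np.array([.4505,.2325]);a0=np.arctan2(*(p-pv)[::-1]);print("a0",a0,np.linalg.norm(p-pv))
for i in range(1,12):
    a=a0+(1.62-a0)*i/11; q=pv+.027*np.array([np.cos(a),np.sin(a)])-p
    print(np.round([100*q[0],-100*q[1],-np.degrees(a-a0)],2))
E
```

```text
t 3.40 tcp [0.4508 0.2335 0.2363] yaw 0.0 F [-0.1  0.1  0.2] w 0.036 j7 -2.34
a0 -0.15150188196827377 0.026503584663211125
[ 0.08 -0.43 -9.23]
[  0.04  -0.86 -18.45]
[ -0.07  -1.28 -27.68]
[ -0.24  -1.68 -36.91]
[ -0.48  -2.04 -46.14]
[ -0.77  -2.36 -55.36]
[ -1.11  -2.64 -64.59]
[ -1.48  -2.85 -73.82]
[ -1.89  -3.   -83.05]
[ -2.32  -3.08 -92.27]
[  -2.75   -3.1  -101.5 ]
```

Request:
apply_moves(
  increments=[
    [255, [0, 0, 0], 0],
    [255, [0, 0, 0], 0],
    [255, [0, 0, 0], 0],
    [255, [0, 0, 0], 0],
  ],
)

```text
clock: 3.9
tool_pos: [0.4509, 0.2336, 0.2362]
eef_rot: [-0.0, 1.0, 0.0, 0.0]
contact_force: [0.5, 1.4, -0.0]
gripper_width: 0.0135
```

Request:
apply_moves(
  increments=[
    [255, [0.08, -0.4, 0], -9],
    [255, [0.04, -0.8, 0], -18],
    [255, [-0.07, -1.2, 0], -27],
    [255, [-0.25, -1.6, 0], -36],
    [255, [-0.5, -1.95, 0], -45],
    [255, [-0.8, -2.25, 0], -54],
    [255, [-1.1, -2.5, 0], -63],
    [255, [-1.5, -2.75, 0], -73],
    [255, [-1.95, -2.9, 0], -82],
    [255, [-2.4, -2.95, 0], -91],
  ],
)

```text
clock: 5.15
tool_pos: [0.4282, 0.2623, 0.2363]
eef_rot: [0.001, 0.699, 0.715, 0.001]
contact_force: [6.7, 0.1, -2.9]
gripper_width: 0.0137
```

```bash
python3 - <<'E'
from h import *
a=1.64;to((.4243+.027*np.cos(a),.2365+.027*np.sin(a),.2362),-101+180-90)
s,y=state();print(np.arctan2(s["tool_pos"][1]-.2365,s["tool_pos"][0]-.4243))
E
```

```text
t 5.15 tcp [0.4282 0.2623 0.2363] yaw 91.3 F [ 6.7  0.1 -2.9] w 0.014 j7 -1.00
shift cm [ 0.12 -0.57  0.01] turn 102.3
t 5.15 tcp [0.4282 0.2623 0.2363] yaw 91.3 F [ 6.7  0.1 -2.9] w 0.014 j7 -1.00
1.4217022234819032
```

Request:
apply_moves(
  increments=[
    [255, [0.1, -0.3, 0], -3],
    [255, [0.1, -0.6, 0], -5],
    [255, [0.1, -0.6, 0], -5],
  ],
)

```text
clock: 5.52
tool_pos: [0.4244, 0.2627, 0.2365]
eef_rot: [0.002, 0.67, 0.743, 0.002]
contact_force: [13.7, -0.6, -6.6]
gripper_width: 0.0132
```

```bash
python3 - <<'E'
from h import *
s,y=state();print(np.arctan2(s["tool_pos"][1]-.2365,s["tool_pos"][0]-.4243))
im=capture("side");crop(im,160,220,290,310,6,"pics/c_side2.png")
for a in(1.45,1.57,1.65): print(a,(proj("side",(.4235+.027*np.cos(a),.2365+.027*np.sin(a),.1895))-[160,220])*6)
E
```

```text
t 5.53 tcp [0.4244 0.2627 0.2365] yaw 95.9 F [13.7 -0.6 -6.6] w 0.013 j7 -0.93
1.5670173337087514
1.45 [340.37062297 312.46706866]
1.57 [345.92049568 316.18670738]
1.65 [349.99658012 318.36679903]
```

Request:
apply_moves(
  increments=[
    [0, [0, 0, 0], 0],
    [0, [0, 0, 0], 0],
    [0, [0, 0, 0], 0],
    [0, [0, 0, -3], 0],
    [0, [0, 0, -6], 0],
    [0, [-2, 0, -9], 5],
    [0, [-6, 0, -10], 5],
  ],
)

```text
clock: 6.45
tool_pos: [0.4269, 0.2056, 0.3381]
eef_rot: [0.0, 0.7, 0.714, 0.002]
contact_force: [0.7, -1.1, 0.0]
gripper_width: 0.0789
```

```bash
python3 - <<'E'
from h import *
im=capture("side");a=cv2.resize(im[230:300,180:280],None,fx=5,fy=5,interpolation=cv2.INTER_CUBIC)
t=capture("top");b=cv2.resize(t[190:240,130:190],None,fx=5,fy=5,interpolation=cv2.INTER_CUBIC)
c=np.zeros((350,800,3),np.uint8);c[:350,:500]=a;c[:250,500:]=b;cv2.imwrite("pics/c2.png",c[:,:,::-1])
for a in(1.3,1.57): 
  for z,r in((.1895,.027),(.1635,0)):
    P=(.4243+r*np.cos(a),.2365+r*np.sin(a),z);print(a,(proj("side",P)-[180,230])*5,(proj("top",P)-[130,190])*5+[500,0])
to((.523,.235,.32),90)
E
```

```text
1.3 [177.53823813 205.24607428] [575.56176416 159.85623412]
1.3 [227.68319307 218.42496102] [631.045055   175.89769723]
1.57 [187.05310689 212.77882622] [573.60054226 172.72449766]
1.57 [227.68319307 218.42496102] [631.045055   175.89769723]
t 6.55 tcp [0.4281 0.2008 0.337 ] yaw 90.8 F [-0.9  0.4 -0.5] w 0.087 j7 -0.76
shift cm [3.29 9.53 1.7 ] turn 0.8
```

View pics/c2.png

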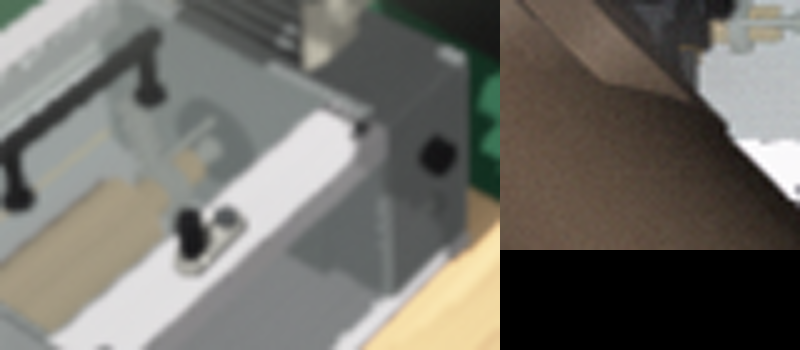

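The tab is fully aside: the knob top is at (188,213) and the 1.57 prediction was (187,213). Next, grasp the handle.

Request:
apply_moves(
  increments=[
    [0, [1.5, 4, 0], 0.8],
    [0, [3, 8, 1], 0.8],
    [0, [3.5, 9.5, 3], 0.8],
    [0, [3.5, 9.5, 6], 0.8],
    [80, [3.5, 9.5, 9.5], 0.8],
    [160, [3.5, 9.5, 9.5], 0.8],
    [255, [3.5, 9.5, 9.5], 0.8],
    [255, [3.5, 9.5, 9.5], 0.8],
    [255, [3.5, 9.5, 9.5], 0.8],
    [255, [3.5, 9.5, 9.5], 0.8],
  ],
  force=35,
)

```text
clock: 7.8
tool_pos: [0.5216, 0.2409, 0.2418]
eef_rot: [0.0, 0.706, 0.709, 0.0]
contact_force: [0.2, -0.0, -0.1]
gripper_width: 0.0364
```

Request:
apply_moves(
  increments=[
    [255, [0, 0, 0], 0],
    [255, [0, 0, 0], 0],
    [255, [0, 0, 0], 0],
    [255, [0, 0, 0], 0],
  ],
)

```text
clock: 8.3
tool_pos: [0.5238, 0.2408, 0.2421]
eef_rot: [0.001, 0.706, 0.708, 0.002]
contact_force: [8.1, -0.5, 0.5]
gripper_width: 0.011
```

```bash
python3 -c "
from h import *
state()"
```

```text
t 8.30 tcp [0.5238 0.2408 0.2421] yaw 90.2 F [ 8.1 -0.5  0.5] w 0.011 j7 -0.90
```

Request:
apply_moves(
  increments=[
    [255, [0, 0.15, 0], 0],
    [255, [0, 0.15, -0.3], 0],
    [255, [0, 0.15, -0.8], 0],
    [255, [0, 0.15, -1.5], 0],
    [255, [0, 0.15, -3], 0],
    [255, [0, 0.15, -5], 0],
    [255, [0, 0.15, -8], 0],
    [255, [0, 0.15, -8], 0],
  ],
)

```text
clock: 9.3
tool_pos: [0.5233, 0.2421, 0.3242]
eef_rot: [0.001, 0.705, 0.709, 0.002]
contact_force: [-0.0, 1.5, -2.5]
gripper_width: 0.0109
```

```bash
python3 - <<'E'
from h import *
state()
print(ray("top",(335,142),0),ray("top",(300,230),0))
crop(capture("side"),90,170,310,340,3.5,"pics/c_side3.png")
to((.562,-.2414,.32),85.3)
E
```

```text
t 9.30 tcp [0.5233 0.2421 0.3242] yaw 90.3 F [-0.   1.5 -2.5] w 0.011 j7 -0.84
[ 0.70253533 -0.31740887  0.        ] [ 0.41466619 -0.19112133  0.        ]
t 9.35 tcp [0.5229 0.2413 0.3225] yaw 90.3 F [-1. -0. -2.] w 0.011 j7 -0.84
shift cm [-48.29   3.69   0.25] turn 5.0
```

View pics/c_side3.png

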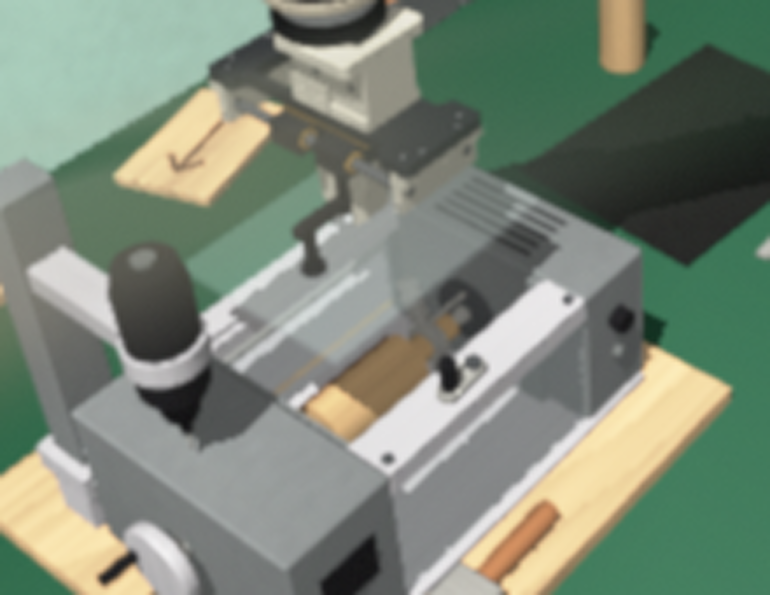

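The cover is out, level in the gripper, and its weight shows in the force reading. Next, carry it to the mat.

Request:
apply_moves(
  increments=[
    [255, [-3, 0.2, 0], 0],
    [255, [-8, 0.6, 0], 0],
    [255, [-14, 1, 0], 1],
    [255, [-20, 1.5, 0], 2],
    [255, [-26, 2, 0], 3],
    [255, [-32, 2.5, 0], 4],
    [255, [-38, 3, 0], 5],
    [255, [-43, 3.4, 0], 5],
    [255, [-46.5, 3.6, 0], 5],
    [255, [-48.3, 3.7, 0], 5],
  ],
)

```text
clock: 10.6
tool_pos: [0.5612, -0.2441, 0.3199]
eef_rot: [-0.001, 0.737, 0.676, -0.001]
contact_force: [0.4, -0.1, -1.4]
gripper_width: 0.0108
```

Request:
apply_moves(
  increments=[
    [255, [0, 0, 1], 0],
    [255, [0, 0, 1], 0],
    [255, [0, 0, 1], 0],
  ],
)

```text
clock: 10.98
tool_pos: [0.5622, -0.24, 0.3113]
eef_rot: [-0.0, 0.735, 0.678, 0.0]
contact_force: [0.2, -0.6, -1.1]
gripper_width: 0.0107
```

```bash
python3 - <<'E'
from h import *
to((.562,-.2414,.093),85.3)
t=capture("top");crop(t,240,120,400,240,4,"pics/c_top3.png")
cv2.imwrite("pics/side3.png",capture("side")[:,:,::-1])
E
```

```text
t 10.97 tcp [ 0.5622 -0.24    0.3113] yaw 85.4 F [ 0.2 -0.6 -1.1] w 0.011 j7 -0.05
shift cm [-1.400e-01 -1.000e-02  2.183e+01] turn 0.1
```

View pics/side3.png

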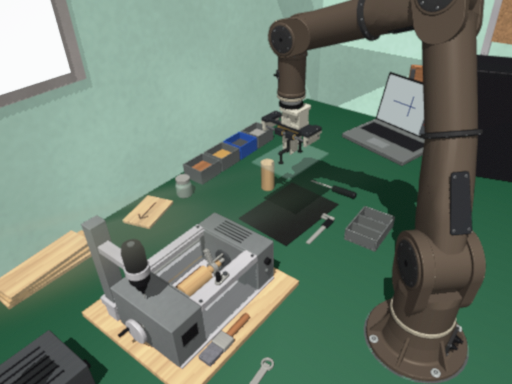

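Request:
apply_moves(
  increments=[
    [255, [-0.1, 0, 4], 0],
    [255, [-0.1, 0, 8.5], 0],
    [255, [-0.1, 0, 13], 0],
    [255, [-0.1, 0, 17], 0],
    [255, [-0.1, 0, 19.5], 0],
    [255, [-0.1, 0, 20.6], 0],
    [255, [-0.1, 0, 21], 0],
    [255, [-0.1, 0, 21.2], 0],
    [255, [-0.1, 0, 21.4], 0],
    [255, [-0.1, 0, 21.4], 0],
  ],
)

```text
clock: 12.32
tool_pos: [0.5621, -0.2431, 0.0977]
eef_rot: [0.0, 0.736, 0.677, 0.0]
contact_force: [-0.2, 0.7, -2.1]
gripper_width: 0.0107
```

```bash
python3 -c "
from h import *
to((.562,-.2414,.093),85.3)"
```

```text
t 12.32 tcp [ 0.5621 -0.2431  0.0977] yaw 85.2 F [-0.2  0.7 -2.1] w 0.011 j7 -0.20
shift cm [ 0.17 -0.02  0.47] turn -0.1
```

Request:
apply_moves(
  increments=[
    [255, [0.1, 0, 0.1], 0],
    [255, [0.1, 0, 0.2], 0],
    [255, [0.1, 0, 0.3], 0],
    [255, [0.1, 0, 0.4], 0],
    [255, [0.1, 0, 0.5], 0],
    [255, [0.1, 0, 0.55], 0],
    [255, [0.1, 0, 0.55], 0],
  ],
)

```text
clock: 13.2
tool_pos: [0.562, -0.242, 0.0923]
eef_rot: [0.0, 0.736, 0.677, -0.0]
contact_force: [-3.0, 0.1, 5.0]
gripper_width: 0.0108
```

Request:
apply_moves(
  increments=[
    [200, [0, 0, -0.1], 0],
    [100, [0, 0, -0.1], 0],
    [0, [0, 0, -0.1], 0],
    [0, [0, 0, -0.1], 0],
    [0, [0, 0, -1], 0],
    [0, [0, 0, -3], 0],
    [0, [0, 0, -7], 0],
    [0, [0, 0, -13], 0],
    [0, [2, -2, -19], 0],
    [0, [8, -4, -24], 0],
  ],
)

```text
clock: 14.45
tool_pos: [0.5328, -0.1758, 0.3221]
eef_rot: [0.002, 0.737, 0.676, 0.001]
contact_force: [0.8, 0.5, 1.5]
gripper_width: 0.0919
```

Request:
apply_moves(
  increments=[
    [120, [6, -2, 0], 0],
    [255, [12, -4, 0], -2],
    [255, [18, -6, 0], -5],
    [255, [22, -8, 0], -5],
    [255, [22, -8, 0], -5],
  ],
)

```text
clock: 15.08
tool_pos: [0.4699, 0.0552, 0.32]
eef_rot: [0.001, 0.703, 0.711, 0.001]
contact_force: [0.4, -0.8, 0.0]
gripper_width: 0.0465
```

```bash
python3 - <<'E'
from h import *
state()
t=capture("top");s=capture("side");cv2.imwrite("pics/top4.png",t[:,:,::-1]);cv2.imwrite("pics/side4.png",s[:,:,::-1])
A=cv2.resize(t[130:250,80:390],None,fx=2.58,fy=2.58,interpolation=cv2.INTER_CUBIC)[:,:800]
B=cv2.resize(s[235:315,155:275],None,fx=3.5,fy=3.5,interpolation=cv2.INTER_CUBIC)[:288]
C=cv2.resize(s[175:245,230:350],None,fx=3.1,fy=3.1,interpolation=cv2.INTER_CUBIC)
c=np.zeros((600,800,3),np.uint8);c[:A.shape[0],:A.shape[1]]=A;c[312:312+B.shape[0],:B.shape[1]]=B[:288];c[312:312+C.shape[0],425:425+C.shape[1]]=C[:, :375]
cv2.imwrite("pics/c4.png",c[:,:,::-1])
E
```

```text
t 15.07 tcp [0.4699 0.0552 0.32  ] yaw 90.7 F [ 0.4 -0.8  0. ] w 0.047 j7 -0.45
```

View pics/c4.png

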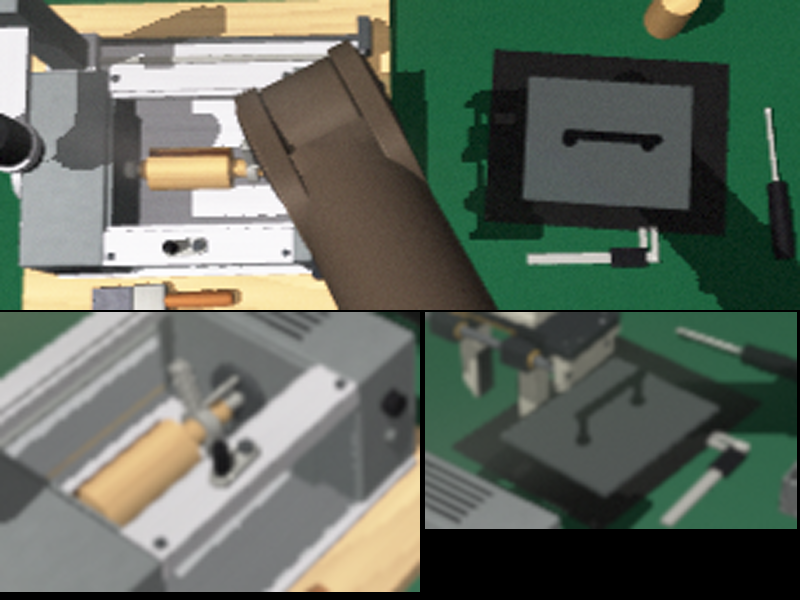

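The cover lies flat, centred on the mat, with its handle up. In the side crop the tail tip is near (178,362) and leans to +x, and in the top crop the slot shows as a dark line on the roller's +x side. Next I'll measure the angle.

```bash
cat >> h.py <<'E'
def P(th,r,y): return (.5233+r*np.sin(th),.2365+y,.088+r*np.cos(th))
E
python3 - <<'E'
from h import *
for th in np.arange(0,1.8,.2):
    q=lambda p:(np.round((proj("side",p)-[155,235])*3.5+[0,312]))
    print("slot %.1f"%th,"tip side",q(P(th-.35,.06,-.05)),"root",q(P(th-.35,.018,-.05)),"slot top",np.round((proj("top",P(th,.025,.07))-[80,130])*2.58),np.round((proj("top",P(th,.025,-.024))-[80,130])*2.58),"slot side",q(P(th,.025,.07)))
s=cv2.imread("pics/side4.png");cv2.imwrite("pics/c5.png",cv2.resize(s[240:300,170:240],None,fx=9,fy=9,interpolation=cv2.INTER_CUBIC))
E
```

```text
slot 0.0 tip side [216. 383.] root [206. 412.] slot top [146. 165.] [227. 164.] slot side [ 88. 493.]
slot 0.2 tip side [204. 374.] root [203. 410.] slot top [146. 161.] [227. 160.] slot side [ 84. 490.]
slot 0.4 tip side [193. 367.] root [200. 408.] slot top [146. 157.] [227. 156.] slot side [ 80. 489.]
slot 0.6 tip side [182. 363.] root [196. 406.] slot top [147. 154.] [228. 152.] slot side [ 76. 489.]
slot 0.8 tip side [172. 361.] root [193. 406.] slot top [148. 151.] [228. 150.] slot side [ 73. 489.]
slot 1.0 tip side [164. 362.] root [191. 406.] slot top [148. 149.] [229. 148.] slot side [ 71. 491.]
slot 1.2 tip side [157. 365.] root [189. 407.] slot top [149. 148.] [229. 146.] slot side [ 70. 494.]
slot 1.4 tip side [152. 370.] root [187. 408.] slot top [150. 147.] [230. 146.] slot side [ 69. 497.]
slot 1.6 tip side [149. 378.] root [186. 410.] slot top [151. 148.] [231. 146.] slot side [ 70. 502.]
```

View pics/c5.png

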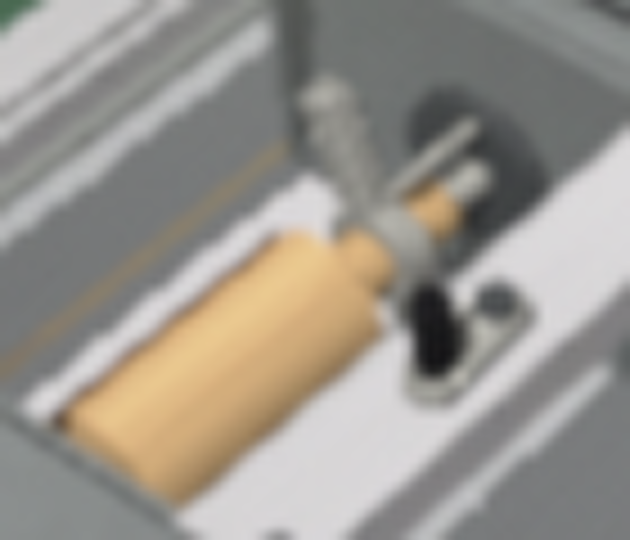

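The slot is at about +0.68 rad and the tail at about +0.33. Plan: cage the tail loosely with a 36 mm opening and push it toward -x with the far finger.

```bash
python3 -c "
from h import *
to((.5393,.1865,.29),90)"
```

```text
t 15.18 tcp [0.4714 0.0511 0.3192] yaw 90.3 F [ 0.3 -0.8 -0.2] w 0.038 j7 -0.45
shift cm [13.5   6.87  2.92] turn 0.3
```

Request:
apply_moves(
  increments=[
    [155, [4.5, 2.3, 0], 0.3],
    [155, [9, 4.6, 1], 0.3],
    [155, [13.5, 6.8, 3], 0.3],
    [155, [13.5, 6.8, 3], 0.3],
    [155, [13.5, 6.8, 3], 0.3],
  ],
)

```text
clock: 15.8
tool_pos: [0.5393, 0.1848, 0.2879]
eef_rot: [0.0, 0.708, 0.706, -0.001]
contact_force: [-0.7, -0.3, -0.4]
gripper_width: 0.0359
```

```bash
python3 -c "
from h import *
to((.5393,.1865,.194),90)"
```

```text
t 15.80 tcp [0.5393 0.1848 0.2879] yaw 89.9 F [-0.7 -0.3 -0.4] w 0.036 j7 -0.77
shift cm [ 0.17 -0.    9.39] turn -0.1
```

Request:
apply_moves(
  increments=[
    [155, [0.1, 0, 4], 0],
    [155, [0.1, 0, 7.5], 0],
    [155, [0.1, 0, 9.4], 0],
    [155, [0.1, 0, 9.4], 0],
    [155, [0.1, -0.8, 9.4], 0],
    [155, [0.1, -1.6, 9.4], 0],
    [155, [0.1, -2.4, 9.4], 0],
    [155, [0.1, -3.1, 9.4], 0],
    [155, [0.1, -3.7, 9.4], 0],
    [155, [0.1, -3.7, 9.4], 0],
  ],
)

```text
clock: 17.05
tool_pos: [0.501, 0.1872, 0.1939]
eef_rot: [-0.0, 0.707, 0.707, -0.0]
contact_force: [0.3, -0.1, 0.6]
gripper_width: 0.0363
```

```bash
python3 - <<'E'
from h import *
to((.4981,.1865,.194),90)
s=capture("side");cv2.imwrite("pics/side6.png",s[:,:,::-1])
t=capture("top")
A=cv2.resize(s[235:305,165:245],None,fx=7,fy=7,interpolation=cv2.INTER_CUBIC)
cv2.imwrite("pics/c6.png",A[:,:,::-1])
for th in(-.1,0,.1,.2):print(th,(proj("side",P(th,.025,.07))-[165,235])*7,(proj("side",P(th,.025,-.024))-[165,235])*7,(proj("side",P(th-.35,.06,-.05))-[165,235])*7)
E
```

```text
t 17.05 tcp [0.501  0.1872 0.1939] yaw 90.0 F [ 0.3 -0.1  0.6] w 0.036 j7 -0.89
shift cm [-0.07 -0.29 -0.01] turn -0.0
-0.1 [111.72822884 365.30278562] [288.30076665 219.83333879] [372.44088213 152.75486369]
0 [106.9898244  362.03929876] [283.62378379 216.8814323 ] [361.37233493 142.39111973]
0.1 [102.34942109 359.25042987] [279.01804653 214.39733577] [350.06025221 132.90904358]
0.2 [ 97.85466234 356.96333542] [274.53086621 212.40511776] [338.63071556 124.40914316]
```

View pics/c6.png

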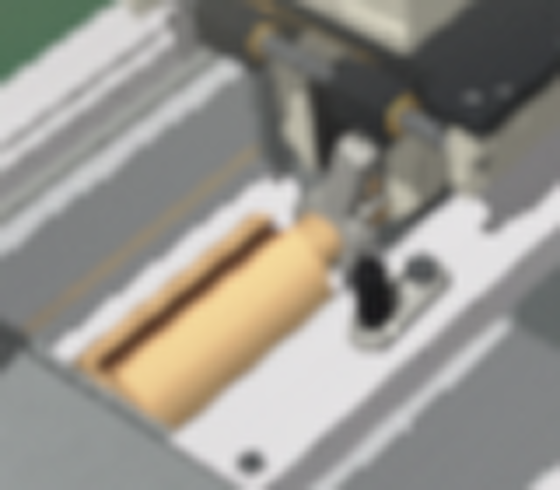

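The slot is almost up. Finger geometry puts it at about +0.07 rad, and the tip at (357,145) gives about +0.03. A small follow-up push, then I'll lift clear to measure.

Request:
apply_moves(
  increments=[
    [155, [0, -0.1, 0], 0],
    [155, [0, -0.2, 0], 0],
    [155, [0, -0.2, 0], 0],
    [155, [0, 0.3, 0], 0],
    [155, [0, 0.3, -4], 0],
    [155, [0, 0.3, -9], 0],
    [155, [-5, -2, -13], 0],
    [155, [-11, -6, -13], 0],
    [155, [-17, -10, -13], 0],
    [155, [-22, -10, -13], 0],
  ],
)

```text
clock: 18.4
tool_pos: [0.4015, -0.0251, 0.3243]
eef_rot: [0.001, 0.707, 0.707, -0.0]
contact_force: [1.4, 0.4, 0.4]
gripper_width: 0.0359
```

Request:
apply_moves(
  increments=[
    [155, [-6, 0, 0], 0],
    [155, [-12, 0, 0], 0],
    [155, [-18, 0, 0], 0],
    [155, [-22, 0, 0], 0],
    [155, [-22, 0, 0], 0],
  ],
)

```text
clock: 19.02
tool_pos: [0.4023, -0.2476, 0.3236]
eef_rot: [-0.0, 0.709, 0.705, -0.0]
contact_force: [-1.0, 0.3, -0.0]
gripper_width: 0.0361
```

```bash
python3 - <<'E'
from h import *
state()
im={n:capture(n) for n in("top","side")}
for n in im: cv2.imwrite(f"pics/{n}7.png",im[n][:,:,::-1])
# intensity profile over the roller surface angle, averaged along y, in both views
ths=np.arange(-.8,.81,.05)
for n in im:
    g=cv2.cvtColor(im[n],cv2.COLOR_RGB2GRAY).astype(np.float32);row=[]
    for th in ths:
        q=np.array([proj(n,P(th,.025,y)) for y in np.linspace(-.015,.06,30)],np.float32)
        row.append(cv2.remap(g,q[None,:,0],q[None,:,1],cv2.INTER_LINEAR).mean())
    print(n,[(round(a,2),int(b)) for a,b in zip(ths,row)])
for lab,P0 in [("tip",th) for th in(-.1,0,.1)]: print(P0,proj("side",P(P0-.35,.06,-.05)),proj("top",P(P0-.35,.06,-.05)))
A=cv2.resize(im["side"][240:300,170:250],None,fx=5,fy=5,interpolation=cv2.INTER_CUBIC)
B=cv2.resize(im["top"][165:235,110:190],None,fx=5,fy=5,interpolation=cv2.INTER_CUBIC)
c=np.zeros((350,800,3),np.uint8);c[:300,:400]=A;c[:,400:]=B;cv2.imwrite("pics/c7.png",c[:,:,::-1])
E
```

```text
t 19.02 tcp [ 0.4023 -0.2476  0.3236] yaw 89.6 F [-1.   0.3 -0. ] w 0.036 j7 0.26
top [(np.float64(-0.8), 193), (np.float64(-0.75), 198), (np.float64(-0.7), 201), (np.float64(-0.65), 204), (np.float64(-0.6), 207), (np.float64(-0.55), 210), (np.float64(-0.5), 213), (np.float64(-0.45), 215), (np.float64(-0.4), 218), (np.float64(-0.35), 220), (np.float64(-0.3), 219), (np.float64(-0.25), 205), (np.float64(-0.2), 167), (np.float64(-0.15), 130), (np.float64(-0.1), 113), (np.float64(-0.05), 102), (np.float64(0.0), 97), (np.float64(0.05), 96), (np.float64(0.1), 98), (np.float64(0.15), 122), (np.float64(0.2), 150), (np.float64(0.25), 176), (np.float64(0.3), 187), (np.float64(0.35), 196), (np.float64(0.4), 195), (np.float64(0.45), 193), (np.float64(0.5), 192), (np.float64(0.55), 188), (np.float64(0.6), 185), (np.float64(0.65), 181), (np.float64(0.7), 176), (np.float64(0.75), 169), (np.float64(0.8), 163)]
side [(np.float64(-0.8), 182), (np.float64(-0.75), 186), (np.float64(-0.7), 189), (np.float64(-0.65), 192), (np.float64(-0.6), 194), (np.float64(-0.55), 195), (np.float64(-0.5), 196), (np.float64(-0.45), 197), (np.float64(-0.4), 197), (np.float64(-0.35), 196), (np.float64(-0.3), 192), (np.float64(-0.25), 183), (np.float64(-0.2), 167), (np.float64(-0.15), 145), (np.float64(-0.1), 120), (np.float64(-0.05), 98), (np.float64(0.0), 81), (np.float64(0.05), 74), (np.float64(0.1), 76), (np.float64(0.15), 85), (np.float64(0.2), 100), (np.float64(0.25), 115), (np.float64(0.3), 129), (np.float64(0.35), 140), (np.float64(0.4), 149), (np.float64(0.45), 155), (np.float64(0.5), 159), (np.float64(0.55), 163), (np.float64(0.6), 165), (np.float64(0.65), 168), (np.float64(0.7), 169), (np.float64(0.75), 171), (np.float64(0.8), 172)]
-0.1 [218.2058403  256.82212338] [175.07127319 200.58982889]
0 [216.62461928 255.34158853] [174.95602033 198.60530753]
0.1 [215.00860746 253.98700623] [174.87128494 196.57567829]
```

View pics/c7.png

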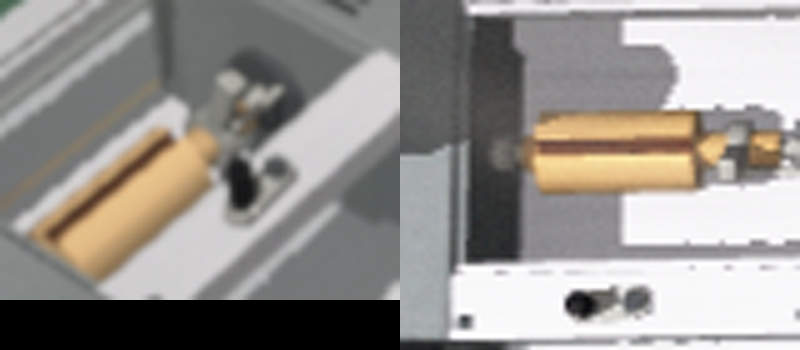

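The top-view profile puts the slot edges at -0.19 and +0.19 rad, so it is centred on 0. The side view hints at about +0.05. I'll do one check independent of calibration offset: the slot against the roller's own outline.

```bash
python3 - <<'E'
from h import *
t=cv2.imread("pics/top7.png").astype(np.float32)
sat=t[...,2]-t[...,0]; g=t.mean(2)
def cross(v,l,up):
    i=[k for k in range(len(v)-1) if (v[k]<l<=v[k+1] if up else v[k]>=l>v[k+1])]
    return [round(k+(l-v[k])/(v[k+1]-v[k]),2) for k in i]
c=sat[180:210,140:166].mean(1);print("edges",cross(c,45,1),cross(c,45,0));print(c.astype(int).tolist());print(g[180:210,140:166].mean(1).astype(int).tolist())
cols=153
for th in(-.1,0,.1): print("slot row",proj("top",P(th,.025,.03))[1]-180)
E=np.array(M["top"]["extrinsics"])[:3,3]; a=np.arctan2(E[0]-.5233,E[2]-.088);D=np.hypot(E[0]-.5233,E[2]-.088);b=np.arccos(.025/D)
print("sil rows",[proj("top",P(a+k*b,.025,.03))[1]-180 for k in(1,-1)])
state()
E
```

```text
edges [np.float32(6.94)] [np.float32(22.81)]
[0, 0, 0, 0, 0, 0, 2, 47, 81, 93, 96, 95, 88, 50, 54, 68, 88, 89, 91, 93, 95, 90, 74, 37, 0, 0, 0, 0, 0, -1]
[137, 143, 146, 149, 151, 150, 153, 122, 145, 170, 181, 185, 158, 92, 96, 119, 205, 206, 200, 193, 184, 165, 143, 151, 187, 189, 187, 187, 187, 189]
slot row 14.674424582393584
slot row 13.843917277427096
slot row 13.02675528292508
sil rows [np.float64(6.901756983479942), np.float64(23.322156596572427)]
t 19.12 tcp [ 0.403  -0.2439  0.3239] yaw 89.9 F [0.8 0.2 0.3] w 0.036 j7 0.26
```

```bash
python3 -c "
from plant import *
print(finish_job())"
```

```text
the job is handed in; nothing more can be done
None
```

The job was done in the order asked and handed in at about 19 s of the 59 s allowed. I swung the tab aside, laid the cover on the mat, then turned the roller until its slot faced up.

- **Tab:** it points towards +y. The knob showed within about a pixel of where a 1.57 rad turn would put it. The top camera's view was blocked for that check, but its last picture shows the tab lying along the rim.
- **Cover:** it lies flat with its handle up. By eye it is centred and square on the mat. It was set down with about 7 N of contact force.
- **Roller:** I pushed it by the tail in two moves, from about +0.68 rad. The top view puts the slot at 0.00 rad, and about -0.01 when measured against the roller's own outline. The side view disagrees slightly at about +0.05, probably because one slot wall is in shadow, so I trusted the top view.
- **Other things:** the brush, caliper, blank and screwdriver were where they started in the later pictures. I didn't check the spanner or the bits box at the end, but the arm never came down near them. The gripper ended clear of everything.

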